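# Lock the carving stand with the pin spanner

### The job

Lock the carving stand: lift the blue-handled pin spanner out of its wooden rest, seat both its prongs fully in the two holes of the stand's lock ring, and only then turn the ring clockwise (seen from above) with it, until the ring's red pointer comes up to the green stop post. Leave the spanner standing seated in the ring and let go of it; leave the orange spanner, which does not fit, where it is.

Things in the scene. Friction and masses are not known exactly. Their poses are not given: they have to be found in the camera images.
- spanner_blue: Pin spanner, upright in the slot of a wooden rest. Origin midway between prong tips, z up, x through both prongs (8 mm thick, tapered tips, x = ±38, z 0-16 mm). Steel crossbar 100x30 mm, z 16-28; collar to z 33; blue grip 40 (x) x 18 (y) mm to z 88: grasp across the 18. 0.13-0.25 kg. Symmetric by half a turn. Crossbar lies on the rest (120x60x24 mm), prongs in the slot: lift straight up.
- ring_face (a point): Centre of the top of the aluminium lock ring (diameter 116, 24 high) on a fixed grey stand, 54 mm above the table. Turns with the ring; z up, x through both holes: x = ±38 mm, 18 mm wide, 18 deep, chamfered, in a 106x40 mm raised bar. Seated (either way round), the crossbar lies flat on the bar, spanner origin 16 mm below this point. Prongs have 5 mm play (8 degrees). Red pointer at x = -65.
- lock_ring (a joint): Angle of the lock ring on the stand, rad; grows as the ring turns clockwise seen from above. 0 = fully open, 1.05 = hard stop, where the red pointer meets the green stop post on the stand's flange (flange diameter 160 mm). Starts between 0 and 0.2. Turns stiffly (0.12 N m of friction) and stays where it is left.
- spanner_orange: Pin spanner with an orange grip, like the blue one but with a 62 mm crossbar and prongs only 40 mm apart, so it does not fit this ring. Stands in another wooden rest of the same kind; which spanner is left and which right varies. Origin midway between the prong tips, z up.
Mind the look-alikes: they are no part of the job. What is shaped like the spanner_blue but yellow is not meant.

How it is judged:
On the way:
1. both prongs of the blue spanner are fully in the ring's holes while the ring is still open (under 0.4 rad) (horizontal distance between spanner_blue and ring_face below 0.012 m and z of spanner_blue in the frame of ring_face below -0.011 m and angle between the x axis of spanner_blue and the x axis of ring_face, either way round below 0.2 rad and value of joint lock_ring below 0.4 rad), for 0.2 s.
At the end, for the whole second after the job is handed in: The lock ring is turned to within 10 degrees of its stop (joint above 0.87 rad) and at rest; the blue spanner stands in it, both prongs in the holes to at least 11 mm depth, within 12 mm of the ring's axis and 0.2 rad of the line of holes, upright within 0.15 rad and at rest (horizontal distance between spanner_blue and ring_face below 0.012 m and z of spanner_blue in the frame of ring_face below -0.011 m and angle between the x axis of spanner_blue and the x axis of ring_face, either way round below 0.2 rad and value of joint lock_ring above 0.87 rad and angle between spanner_blue's own z axis and vertical below 0.15 rad and linear speed of spanner_blue below 0.02 m/s and velocity of joint lock_ring below 0.05 rad/s); the robot touches nothing.
It fails at once if the orange spanner is moved by more than 30 mm (distance of spanner_orange from where it was at the start of the episode above 0.03 m).
It also fails if it takes over 42 s, if anything falls off the work surface, if the arm or the gripper's body presses on something with over 40 N, if the wrist force passes 120 N, or if a joint passes its speed limit or range.

### The arm

A 7-joint arm with a two-finger parallel gripper is mounted at the origin on a cart in front of the work surface, level with it; the furniture and walls round the work are solid. World frame = base frame: x ahead of the robot, y to its left, z up, the work surface at z = 0. Lengths are in m, angles in rad, forces in N, time in s.
With the tool pointing down it reaches from about 0.425 to 0.95 m from the base axis. Payload 4.7 kg.
Tool frame: the origin (TCP) lies between the finger pads; the fingertips stand 25 mm ahead of it and the grasp point (between the pads) lies 6 mm ahead of it; z points along the fingers, y is the line along which they close (so a half turn about z gives the same grasp; the last joint's range is limited). The gripper opens to 85 mm and grips with 20 to 120 N. Pads are 22 mm wide; open, the fingers measure 114 mm over their backs; the gripper's body (76 mm by 85 mm) begins 54 mm behind the grasp point. The pads swing forward as they close: fully open they stand 13 mm farther back than shut.
Start: joints at [-1.271, 0.469, -0.049, 1.532, 0.024, 1.141, -0.082], TCP at [0.218, 0.639, 0.256] pointing down, gripper open.
Joint ranges: [-2.59, 2.59], [-0.33, 1.99], [-1.39, 1.29], [0.1, 2.45], [-1.04, 4.18], [0.21, 1.99], [-2.66, 2.66]. Speed limits (rad/s): [2.57, 2.57, 3.14, 3.14, 3.14, 3.14, 3.14].

### API

Orientations are given as a 3x3 rotation matrix whose columns are the frame's x, y, z axes.
In Python, from rig import * gives the robot as it stands. Calls block until the motion is done:
- movep(position, orientation): joint-space move of the TCP to a pose.
- move_l(position, attitude=None, feed=0.15, until_force=None): straight line of the TCP; attitude=None keeps the orientation; feed is the mean speed in m/s. With until_force (N) it stops when the force on the tool has changed by that much, and returns True; else False.
- move_joints(angles): joint-space move.
- command_gripper(opening, newtons=None): finger opening in m; newtons is the grip in N (None keeps the last); returns when the fingers have stopped.
- sleep(seconds).
- inverse_kinematics(position, orientation): joint angles nearest the present ones, or None.
- sense(): the state.
- camera(name): name is "scene" or "side" or "wrist"; returns (picture, depth): 400x640x3 uint8, red, green, blue; 400x640 float32, m along the optical axis (not along the pixel's ray), 0 where there is no reading.
- camera_params(name): a dict with "K" (3x3 intrinsics, pixels), "position" and "rotation" of the camera in the world; the wrist camera has in their place "tool_from_camera" (4x4, takes a point from camera to tool coordinates, whose origin is the TCP and whose axes are the flange's). Camera axes: x right, y down, z forward; pixel columns grow to the right and rows downward; lengths in m; the calibration is good to about 2 mm. A picture is of the moment at which its call begins: read the wrist's pose just before it. camera_params takes no time and is no camera call.
A pose or a line that the arm cannot do raises Unreachable and nothing moves.
- finish_job(): hands the job in; it is judged then, once.
The state is a dict: "time_s": time; "joint_pos": joint angles; "qd": joint speeds; "joint_efforts": joint torques, N m; "position": TCP position; "tcp_rot": TCP orientation; "wrist_force": force on the tool from outside, world axes, zero at the start; "ft_torque": the same for the moment, N m; "finger_gap": finger opening in m; "gripper_force": force on a finger pad.
Only numpy, scipy, OpenCV 4.12 (cv2) and the standard library are available. Lean on these libraries where they do the work, as an engineer would, in place of code of your own. Each camera call takes 0.05 s, during which the arm holds its last target. There are 200 camera calls.

## Working session

There is one attempt and no reset: what is moved stays moved. The work goes in short steps, each a Python script; the robot and the scene stay as the last script left them, time stands still between calls to the robot, and variables do not carry over. Pictures are saved under pics/ and viewed, at most 10 in all, crops included, and the job is handed in when it is done.

```bash
mkdir -p pics; ls
python3 - <<'E'
from rig import *
import cv2,numpy as np
for n in("scene","side"):
    p,d=camera(n); np.savez(f"pics/{n}0.npz",p=p,d=d); cv2.imwrite(f"pics/{n}0.png",p[:,:,::-1])
    c=camera_params(n); print(n,{k:np.round(v,3).tolist() for k,v in c.items() if k in("K","position","rotation")})
print(sense()["time_s"])
E
```

```text
pics
scene {'K': [[452.406, 0.0, 315.952], [0.0, 452.406, 206.226], [0.0, 0.0, 1.0]], 'position': [-0.376, -0.666, 0.7], 'rotation': [[0.673, -0.339, 0.657], [-0.74, -0.329, 0.587], [0.017, -0.881, -0.472]]}
side {'K': [[418.132, 0.0, 315.572], [0.0, 418.132, 199.835], [0.0, 0.0, 1.0]], 'position': [0.246, -0.981, 0.624], 'rotation': [[0.966, -0.123, 0.226], [-0.257, -0.423, 0.869], [-0.012, -0.898, -0.44]]}
0.1
```

View pics/scene0.png

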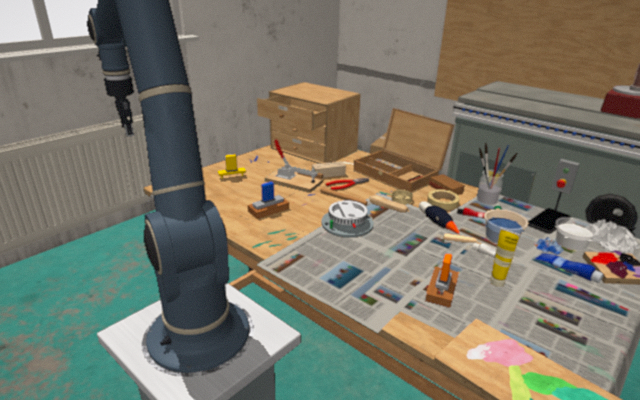

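View pics/side0.png

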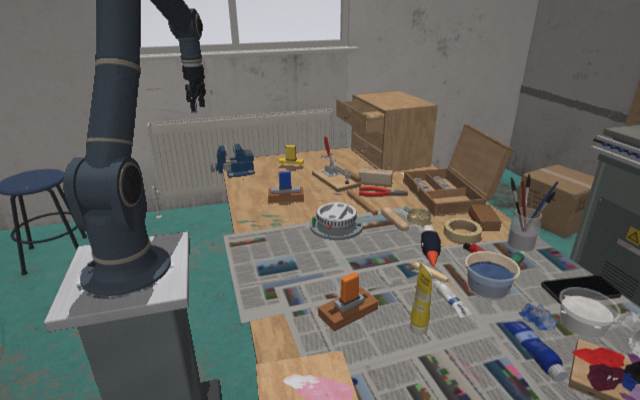

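Three spanner shapes are visible in scene: blue grip at (268,190) in a brown rest, a yellow look-alike at (232,162) and orange at (445,268). The blue one fits the description. The ring on its flange is at (348,215). Next I'll measure roughly and confirm with a crop.

```bash
cat > h.py <<'E'
from rig import *
import cv2,numpy as np
def cam_pose(n,s=None):
    c=camera_params(n)
    if n!="wrist": return np.array(c["K"]),np.array(c["rotation"]),np.array(c["position"])
    T=np.array(c["tool_from_camera"]); R=np.array(s["tcp_rot"])
    return np.array(c["K"]),R@T[:3,:3],R@T[:3,3]+np.array(s["position"])
def ray(uv,z,P):   # pixels -> points on plane at height z
    K,R,p=P; uv=np.atleast_2d(uv).astype(float)
    d=np.c_[uv,np.ones(len(uv))]@np.linalg.inv(K).T@R.T
    return p+d*((z-p[2])/d[:,2])[:,None]
def cloud(d,m,P):
    K,R,p=P; v,u=np.nonzero(m&(d>0)); z=d[v,u]
    return (np.c_[u,v,np.ones(len(u))]@np.linalg.inv(K).T*z[:,None])@R.T+p
def blobs(mask,amin=40):
    n,l,s,c=cv2.connectedComponentsWithStats(mask.astype(np.uint8))
    return [(l==i,s[i],c[i]) for i in np.argsort(-s[:,4]) if i and s[i,4]>=amin]
def hsv(p): return cv2.cvtColor(p,cv2.COLOR_RGB2HSV)
def down(yaw): # tool z down, tool y (closing) at angle yaw
    y=np.array([np.cos(yaw),np.sin(yaw),0]); z=np.array([0,0,-1.]); return np.c_[np.cross(y,z),y,z]
E
python3 - <<'E'
from h import *
for n,box in(("scene",(240,170,300,220)),("side",(260,160,310,205))):
    f=np.load(f"pics/{n}0.npz");p,d=f["p"],f["d"];P=cam_pose(n)
    h=hsv(p); u0,v0,u1,v1=box
    w=np.zeros(d.shape,bool); w[v0:v1,u0:u1]=1
    b=blobs(w&(h[:,:,0]>100)&(h[:,:,0]<130)&(h[:,:,1]>130)&(h[:,:,2]>60))[0]
    c=cloud(d,b[0],P); print(n,"blue px",b[2],b[1][4],np.round(np.median(c,0),3),np.round(c.min(0),3),np.round(c.max(0),3), np.round(ray(b[2],.06,P),3))
    X=cloud(d,np.ones(d.shape,bool),P)
    # ring region
    uv={"scene":(348,209),"side":(337,211)}[n]; r=ray(uv,.054,P)[0]
    q=X[(np.hypot(X[:,0]-r[0],X[:,1]-r[1])<.12)&(X[:,2]>.046)&(X[:,2]<.062)]
    print("ring",r.round(3),len(q),q.mean(0).round(3),q.min(0).round(3),q.max(0).round(3))
f=np.load("pics/side0.npz")["p"][140:260,230:390,::-1]
cv2.imwrite("pics/crop0.png",cv2.resize(f,None,fx=5,fy=5,interpolation=cv2.INTER_CUBIC))
c=camera_params("wrist");print(np.round(c["K"],1).tolist(),np.round(c["tool_from_camera"],3).tolist(),sense()["tcp_rot"])
E
```

```text
scene blue px [267.50561798 191.20224719] 178 [0.468 0.293 0.071] [0.449 0.284 0.04 ] [0.489 0.305 0.097] [[0.483 0.309 0.06 ]]
ring [0.578 0.057 0.054] 462 [0.573 0.056 0.052] [ 0.517 -0.     0.046] [0.637 0.117 0.057]
side blue px [284.56790123 179.58641975] 162 [0.471 0.291 0.07 ] [0.453 0.282 0.04 ] [0.488 0.299 0.098] [[0.474 0.312 0.06 ]]
ring [0.579 0.054 0.054] 500 [0.576 0.052 0.052] [ 0.52  -0.002  0.046] [0.635 0.117 0.057]
[[285.4, 0.0, 320.2], [0.0, 285.4, 205.6], [0.0, 0.0, 1.0]] [[-0.001, -0.954, -0.299, 0.077], [1.0, -0.001, 0.0, 0.001], [-0.0, -0.299, 0.954, -0.117], [0.0, 0.0, 0.0, 1.0]] [[-9.46442482e-01  3.22872103e-01 -4.83427816e-04]
 [ 3.22872454e-01  9.46441002e-01 -1.67584655e-03]
 [-8.35481945e-05 -1.74217790e-03 -9.99998479e-01]]
```

View pics/crop0.png

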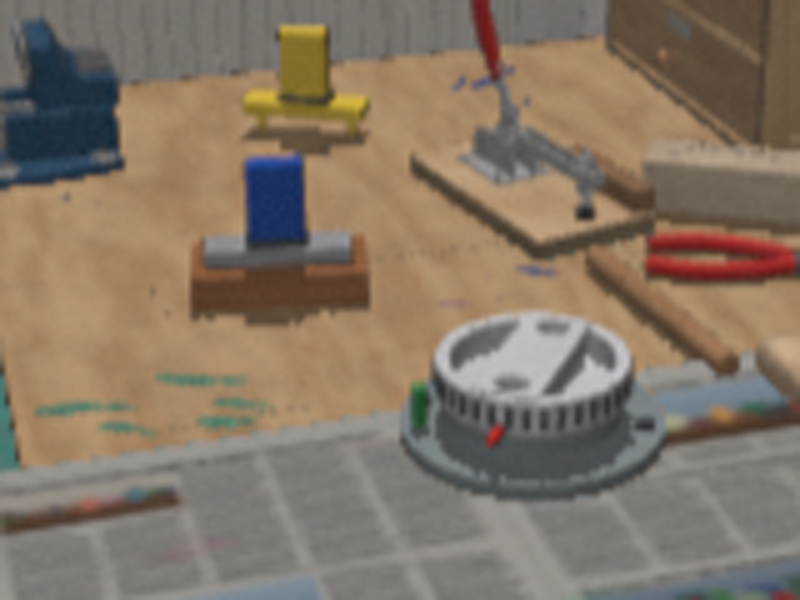

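The crop confirms it: the blue grip (273,200) has a wide steel crossbar on a wooden rest, while the yellow one at (305,75) is the look-alike. On the ring, the red pointer is at (495,433) and the green post at (420,403), which is clockwise of it. Heights and positions match the given sizes: grip top is 0.097 and ring top 0.054. Next, wrist views from above.

Run:
```python
from h import *
R=down(np.pi/2)
for n,x,y in(("ring",.577,.055),("blue",.47,.297)):
    movep([x,y,.28],R); s=sense(); p,d=camera("wrist"); P=cam_pose("wrist",s)
    np.savez(f"pics/w_{n}.npz",p=p,d=d,K=P[0],R=P[1],t=P[2]); cv2.imwrite(f"pics/w_{n}.png",p[:,:,::-1])
    print(n,s["time_s"],np.round(s["joint_pos"],2))
    h=hsv(p)
    H,S,V=h[:,:,0].astype(int),h[:,:,1],h[:,:,2]
    for nm,m in(("blue",(H>105)&(H<130)&(S>130)&(V>60)),("red",((H<6)|(H>174))&(S>170)&(V>90)),("green",(H>45)&(H<80)&(S>100))):
        for b in blobs(m)[:3]:
            q=cloud(d,b[0],P); 
            if len(q): print(nm,b[2].round(),b[1].tolist(),np.median(q,0).round(4))
im=np.hstack([cv2.imread("pics/w_ring.png"),cv2.imread("pics/w_blue.png")]); cv2.imwrite("pics/w01.png",np.vstack([cv2.imread("pics/w_ring.png")[60:340],cv2.imread("pics/w_blue.png")[60:340]]))
```

```text
ring 2.5333 [-0.44  0.3   0.34  1.75 -0.11  1.11  1.51]
blue [567.  87.] [552, 66, 31, 44, 716] [0.4734 0.2986 0.095 ]
blue [ 12. 313.] [0, 302, 27, 24, 485] [ 0.8037 -0.4399  0.0079]
blue [ 16. 339.] [9, 333, 17, 13, 118] [ 0.8534 -0.4473  0.0117]
red [464. 287.] [459, 277, 11, 21, 64] [0.753  0.2805 0.0123]
green [149. 390.] [139, 375, 22, 25, 301] [ 0.958  -0.2406  0.0171]
green [330. 126.] [327, 123, 7, 7, 40] [0.5122 0.069  0.0372]
blue 3.6167 [-0.83  0.25  0.23  1.8  -0.06  1.09  1.  ]
blue [325. 190.] [315, 173, 20, 35, 467] [0.4728 0.3013 0.0951]
red [286. 336.] [279, 327, 17, 19, 68] [0.742  0.2402 0.0117]
red [312. 341.] [308, 333, 9, 17, 58] [0.7511 0.2815 0.012 ]
```

View pics/w01.png

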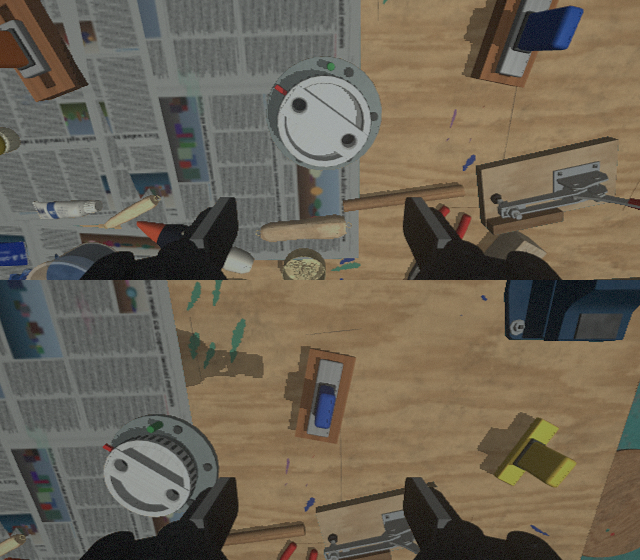

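The top view shows the ring centred at about (323,122), with holes at (300,105) and (347,139) and the pointer at (280,90), all in line. The green post is at (330,66). The lower view shows the blue spanner at (325,405), its rest tilted about 12°. Next I'll measure both precisely.

```bash
cat > meas.py <<'E'
from h import *
def rect(q):
    (c,s,a)=cv2.minAreaRect((q[:,:2]*1000).astype(np.float32))
    if s[0]<s[1]: a+=90
    return np.round(c,1),np.round(sorted(s),1),round((a+90)%180-90,1)
def ring(p,d,P,c0):
    X=cloud(d,np.ones(d.shape,bool),P)
    q=X[(np.hypot(X[:,0]-c0[0],X[:,1]-c0[1])<.072)&(X[:,2]>.048)&(X[:,2]<.060)]
    c,r=cv2.minEnclosingCircle((q[:,:2]*1000).astype(np.float32)); print("ring",np.round(c,1),round(r,1),np.median(q[:,2]).round(4))
    g=cv2.cvtColor(p,cv2.COLOR_RGB2GRAY); out=[]
    for b in blobs(g<95,15):
        w=ray(b[2],.054,P)[0]; rr=np.hypot(*(w[:2]*1000-c))
        a=b[1][4]
        if 20<rr<56 and a<1500: print("dark",b[2].round(1),b[1][2:].tolist(),w.round(4),rr.round(1)); out.append(w)
    h=hsv(p);H,S,V=[h[:,:,i].astype(int) for i in range(3)]
    for b in blobs(((H<8)|(H>172))&(S>130)&(V>70),10):
        w=ray(b[2],.045,P)[0]; rr=np.hypot(*(w[:2]*1000-c))
        if rr<90: print("pointer",b[2].round(1),w.round(4),rr.round(1),"x-ang",np.degrees(np.arctan2(c[1]/1000-w[1],c[0]/1000-w[0])).round(1))
    return c,out
E
python3 - <<'E'
from meas import *
L=lambda n:(lambda f:(f["p"],f["d"],(f["K"],f["R"],f["t"])))(np.load(f"pics/w_{n}.npz"))
for n in("ring","blue"):
    p,d,P=L(n); print(n); ring(p,d,P,(.577,.055))
h=hsv(p); m=(h[:,:,0]>105)&(h[:,:,0]<130)&(h[:,:,1]>130)&(h[:,:,2]>60)
b=[b for b in blobs(m) if np.hypot(b[2][0]-325,b[2][1]-190)<30][0][0]
q=cloud(d,b,P); q=q[q[:,2]>.091]; print("top",rect(q),np.median(q[:,2]))
X=cloud(d,np.ones(d.shape,bool),P); X=X[np.hypot(X[:,0]-.472,X[:,1]-.3)<.075]
print("bar",rect(X[(X[:,2]>.031)&(X[:,2]<.042)])); print("rest",rect(X[(X[:,2]>.019)&(X[:,2]<.029)]))
E
```

```text
ring
ring [579.8  61.7] 58.9 0.0526
dark [311.5 210.8] [57, 44, 219] [0.6152 0.0461 0.054 ] 38.7
dark [298.8 164.9] [15, 15, 170] [0.5569 0.0312 0.054 ] 38.1
dark [348.3 200.2] [14, 14, 150] [0.6012 0.0923 0.054 ] 37.3
dark [358.3 176. ] [19, 38, 86] [0.5704 0.1036 0.054 ] 42.9
dark [319.7 159.5] [31, 23, 35] [0.5504 0.0564 0.054 ] 29.8
pointer [280.4 149.4] [0.5395 0.0086 0.045 ] 66.7 x-ang 52.8
blue
ring [579.2  62.6] 59.1 0.0524
dark [153.8 245.8] [63, 39, 531] [0.5574 0.0765 0.054 ] 25.9
dark [134.  278.1] [57, 36, 483] [0.6058 0.0407 0.054 ] 34.5
dark [120.6 245. ] [14, 13, 125] [0.5561 0.0329 0.054 ] 37.6
dark [172.2 274.4] [13, 12, 115] [0.6002 0.0939 0.054 ] 37.7
pointer [107.  227.5] [0.5349 0.0134 0.045 ] 66.2 x-ang 48.0
top (array([473. , 300.9]), array([16. , 37.8]), -11.6) 0.09505823399158259
bar (array([473.2, 301.3]), array([30. , 99.7]), -10.9)
rest (array([474.1, 301.1]), array([ 59.9, 120.3]), -11.0)
```

Measurements agree with the given sizes: ring radius 58.9, hole radius 38, bar 100x30. The ring is centred at (0.579,0.062) with x at 54°, and the spanner is at (0.473,0.301) at -11°. Now grasp, lift and move over the ring.

Run:
```python
from h import *
r=np.radians
G=down(r(79)); 
movep([.473,.301,.15],G); move_l([.473,.301,.076],feed=.1)
command_gripper(.005,60); s=sense(); print("gap",s["finger_gap"],s["gripper_force"],s["position"])
move_l([.473,.301,.20]); print("gap",sense()["finger_gap"],sense()["wrist_force"])
I=down(r(144))
movep([.5793,.0622,.20],I); move_l([.5793,.0622,.135])
s=sense(); print(s["time_s"],np.round(s["joint_pos"],2),s["position"],s["finger_gap"])
P=cam_pose("wrist",s);p,d=camera("wrist");np.savez("pics/w2.npz",p=p,d=d,K=P[0],R=P[1],t=P[2])
im=np.vstack([p[:,:,::-1][80:400,120:520]]);q=camera("side")[0][:,:,::-1][120:260,260:410]
cv2.imwrite("pics/w2.png",np.hstack([im,cv2.resize(q,(343,320))]))
```

```text
gap 0.017082359686915932 60.890103578567505 [0.47305414 0.30099557 0.07615802]
gap 0.017081231841900878 [-0.03200334 -0.56850952 -2.61175904]
8.7083 [-0.26  0.45  0.11  1.88 -0.07  0.81  2.39] [0.57974615 0.06275411 0.13539155] 0.0177593531425612
```

View pics/w2.png

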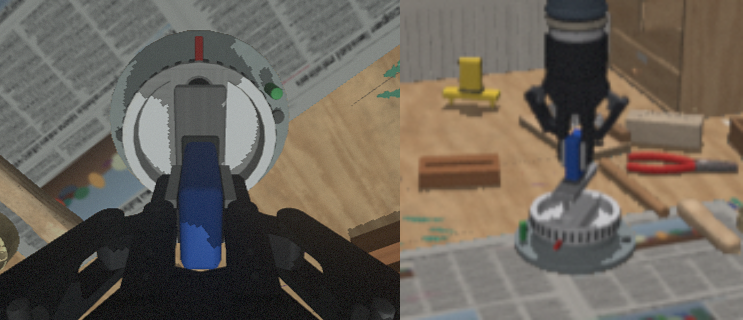

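The wrist view shows the crossbar (200,110) lined up with the hole at (198,82) and the pointer at (199,48). The side view shows the spanner upright over the ring, so I'll insert.

Run:
```python
from h import *
hit=move_l([.5793,.0622,.103],feed=.03,until_force=12)
s=sense(); print(hit,s["time_s"],s["position"],s["wrist_force"],s["ft_torque"],s["finger_gap"])
```

```text
True 9.7 [0.57903732 0.06213774 0.10609948] [-0.47364498 -0.3054277   4.7380033 ] [ 0.10973847  0.18339756 -0.00859868] 0.016856593177512275
```

Seated at z=0.1061, against 0.106 expected. Now I'll turn clockwise with joint 7, watching the torque.

Run:
```python
from h import *
sleep(.3)
q0=np.array(sense()["joint_pos"]); t0=sense()["ft_torque"][2]
for a in np.r_[.3,.6,np.arange(.75,1.26,.05)]:
    q=q0.copy(); q[6]-=a; move_joints(q)
    s=sense(); t=s["ft_torque"][2]-t0
    print(round(a,2),round(s["time_s"],2),"tz",round(t,3),"yaw",np.degrees(np.arctan2(s["tcp_rot"][1][1],s["tcp_rot"][0][1])).round(1),np.round(s["wrist_force"],1),np.round(s["position"],4))
    if abs(t)>.6: break
p,d=camera("wrist"); q=camera("scene")[0][:,:,::-1][150:250,290:410]
cv2.imwrite("pics/w3.png",np.hstack([p[80:400,120:520,::-1],cv2.resize(q,(384,320))]))
```

```text
0.3 10.39 tz -0.041 yaw 127.0 [ 1.2 -1.5 -0.1] [0.5795 0.0618 0.1062]
0.6 10.78 tz 0.049 yaw 109.9 [ 3.2 -1.8 -1.3] [0.5797 0.0619 0.1062]
0.75 11.05 tz 0.077 yaw 101.3 [ 3.5 -2.6 -1.9] [0.5795 0.0619 0.1062]
0.8 11.3 tz 0.164 yaw 98.4 [ 3.7 -2.7 -1.6] [0.5795 0.0617 0.1062]
0.85 11.55 tz 0.162 yaw 95.5 [ 2.7 -3.  -1.5] [0.5795 0.0618 0.1063]
0.9 11.8 tz 0.137 yaw 92.5 [ 3.3 -3.5 -1.3] [0.5793 0.0618 0.1062]
0.95 12.05 tz 0.116 yaw 89.6 [ 3.  -3.7 -1.1] [0.5791 0.0619 0.1062]
1.0 12.3 tz 0.055 yaw 86.8 [ 3.4 -3.5 -0.2] [0.579  0.0621 0.1062]
1.05 12.55 tz 0.077 yaw 83.9 [ 2.9 -4.2  1. ] [0.5789 0.0617 0.1062]
1.1 12.8 tz 1.5 yaw 81.4 [ 2.7 -5.9  1.9] [0.5789 0.0614 0.1062]
```

View pics/w3.png

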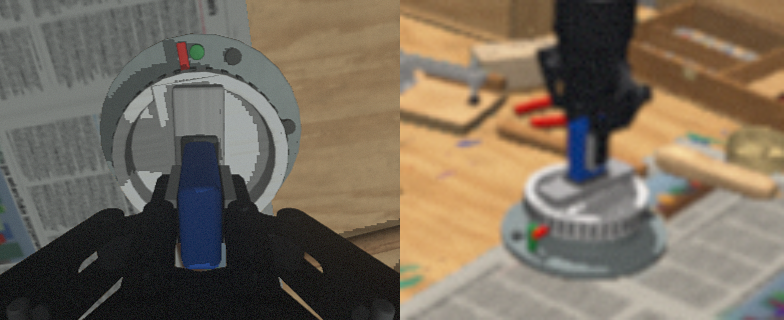

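The wrist view shows the red pointer (183,54) touching the green post (197,51), and the torque jumped, so the ring is at its stop. I'll back off a little inside the play, release and retreat.

Run:
```python
from h import *
q=np.array(sense()["joint_pos"]); q[6]+=.05; move_joints(q)
print(sense()["ft_torque"])
command_gripper(.05); s=sense(); p=np.array(s["position"]); print(s["finger_gap"])
move_l(p+[0,0,.15],feed=.1); sleep(.3)
s=sense(); print(s["time_s"],s["wrist_force"])
P=cam_pose("wrist",s);p,d=camera("wrist"); X=cloud(d,np.ones(d.shape,bool),P)
from meas import rect
X=X[np.hypot(X[:,0]-.579,X[:,1]-.062)<.075]
print("top",rect(X[X[:,2]>.118]),np.percentile(X[X[:,2]>.118][:,2],[5,50,95])); 
b=X[(X[:,2]>.0615)&(X[:,2]<.072)];print("bar",rect(b),np.median(b[:,2]))
q=camera("scene")[0][:,:,::-1][150:250,290:410]
cv2.imwrite("pics/w4.png",np.hstack([p[80:400,120:520,::-1],cv2.resize(q,(384,320))]))
```

```text
[-0.49489457 -0.17859781  0.3164598 ]
0.04981720984521734
15.5167 [ 0.07403783 -0.00929776  0.35910601]
top (array([577.3,  63. ]), array([ 40. , 132.1]), 85.7) [0.25259377 0.30534518 0.32271914]
bar (array([578.2,  62.6]), array([30. , 98.4]), -5.4) 0.0651416389008011
```

View pics/w4.png

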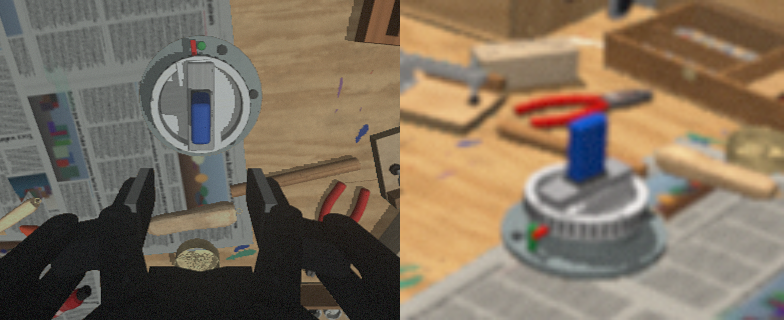

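The spanner (200,115) stands seated, with the bar top at 0.065 (0.066 expected) and centred. The pointer (193,46) is at the post and the gripper is clear, so I'm handing in.

```bash
python3 -c "
from rig import *
print(finish_job())"
```

```text
the job is handed in; nothing more can be done
None
```

The job is handed in: the blue spanner stands seated in the lock ring, the red pointer is at the green stop post, the gripper has let go, and I did not touch the orange spanner; the simulator returned no verdict.

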